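# Uncover the reagent jar, hang up the beaker and screw the cap on

## Task

The upside-down handled beaker covers the open reagent jar: lift it off and hang it by its handle on the stand's hook. Then close the jar: set the cap level on the neck, its rib turned about 30 degrees counter-clockwise (seen from above) from the line through the two clamp jaws so that it rests up on the thread ridges; turn it backward (counter-clockwise) until you feel it drop into the thread start, then screw it forward (clockwise) until it stops, fully home with its rib in line with the jaws. Let go of it and leave the other glassware standing where it is.

Things in the scene. Friction and masses are not known exactly. Their poses are not given: they have to be found in the camera images.
- jar: amber glass jar (body 90 mm diameter, flat shoulder 88 mm above the bench) fixed in a grey bench clamp: base plate 150 x 110 x 8 mm, two upright jaws 70 mm high at its +x and -x, outer faces 61 mm from the axis, 12 mm screw ends beyond. Origin on the jar's axis at bench level, z up; x is the line through the two jaws
- mouth (a point): centre of the jar's rim, 128.5 mm above the bench, on the jar's axis; axes as the jar's. The neck's top is 36 mm in diameter, tapering to 33 mm over its last 3.5 mm; two thread ridges round it are 46 mm across
- ridge (a point): on the jar's axis at the level of the ridge tops, 108 mm above the bench. With its rib 0 to 65 degrees counter-clockwise (from above, modulo 180) of the jar's x, the cap rests on the ridges, underside at this level; stop beads 2.5 mm higher block it clockwise at 0. Between 66 and 104 degrees it drops 7.5 mm; a stop blocks it at 104
- home (a point): on the jar's axis, 97.5 mm above the bench: where the cap's underside ends. From the drop (underside at 100.5 mm) the cap turned clockwise runs under the ridges, sinking 3 mm, to a hard stop at 0 degrees (rib in line with the jaws). The thread runs freely, play 1 to 2 mm up and down, 1.5 mm sideways: turned in a loose grip, the cap drops and sinks by its own weight
- cap_rib (a point): black screw cap, loose, open side down on the bench: 56 mm diameter, 36 mm high, plus a straight grip rib across its top (46 mm long, 14 mm wide, 24 mm high); 60 mm high in all, about 80 g. This point is the rib's centre, 48 mm above the underside; x along the rib, z up (half turns are equal). Its two inner thread lugs lie under the rib's ends, level with the underside
- cap_base (a point): centre of the cap's underside, axes as cap_rib
- beaker_mid (a point): white handled beaker, loose, upside down over the jar's neck, rim on the jar's shoulder: 58 mm outside diameter, 75 mm high, about 90 g. This point is on its axis half-way up (37.5 mm above the rim); z up, x towards its handle, a D of 7 mm round bar in the x-z plane that reaches 63.5 mm from the axis, its two arms 26 mm above and below this point
- beaker_loop (a point): centre of the hole in the beaker's handle, 43 mm from the beaker's axis along x and level with beaker_mid (0.5 mm above); the hole is 27 mm wide (x), 45 mm high (z), and is passed through along the beaker's y
- stand: steel hook stand, fixed: base plate 100 x 100 x 12 mm, post 12 mm diameter and 234 mm high at the origin (at bench level). From the post, 200 mm up, a level prong of 8 mm round bar runs 90 mm along -x of the stand (towards the robot at zero yaw), then its tip turns up
- hook_seat (a point): point on top of the prong, 204 mm above the bench, 52 mm from the post's axis, where a handle should hang; axes as the stand's (prong points to -x)
- hook_tip (a point): upturned end of the prong, its highest point, 218 mm above the bench, 98 mm from the post's axis and 46 mm from hook_seat
- bottle: bystander: closed amber bottle, 60 mm diameter, 130 mm high; origin at its underside
- glass: bystander: open glass beaker, 66 mm diameter, 85 mm high; origin at its underside
- dish: bystander: closed flat dish, 84 mm diameter, 16 mm high; origin at its underside
- rack: bystander: white tube rack with tubes, 60 x 190 mm, 110 mm high; origin at its underside

How it is judged (in metres and radians):
On the way, in this order (a step that is already met when the one before it is completed fails the run):
1. the beaker hangs by its handle on the stand's hook, let go (distance between beaker_loop and hook_seat below 0.045 m and contact force between beaker and stand above 0.2 N and contact force between beaker and the fingers below 0.1 N), for 0.2 s.
2. the cap rests level on the neck, up on the thread ridges, not yet dropped (horizontal distance between cap_base and jar below 0.004 m and z of cap_base in the frame of jar between 0.106 and 0.11 m and contact force between cap and jar above 0.1 N and angle between cap_base's own z axis and vertical below 0.12 rad), for 0.1 s.
3. turned back, the cap has dropped into the thread start, level (horizontal distance between cap_base and jar below 0.004 m and z of cap_base in the frame of jar below 0.1025 m and angle between the x axis of cap_base and the x axis of jar, either way round above 1 rad and angle between cap_base's own z axis and vertical below 0.12 rad), for 0.1 s.
At the end, for the whole second after the job is handed in: Cap home on the jar: underside below 99.2 mm over the bench, rib within 0.2 rad of the line through the jaws, upright within 0.08 rad, centred within 4 mm. Beaker hanging on the hook, its weight on the stand, its handle hole's centre within 45 mm of the seat, its middle over 100 mm up (horizontal distance between cap_base and jar below 0.004 m and z of cap_base in the frame of jar below 0.0992 m and angle between the x axis of cap_base and the x axis of jar, either way round below 0.2 rad and angle between cap_base's own z axis and vertical below 0.08 rad and distance between beaker_loop and hook_seat below 0.045 m and contact force between beaker and stand above 0.2 N and height (world z) of beaker_mid above 0.1 m); the robot touches nothing.
It fails at once if the bottle was moved more than 30 mm or tipped (distance of bottle from where it was at the start of the episode above 0.03 m or angle between bottle's own z axis and vertical above 0.3 rad).
It fails at once if the glass was moved more than 30 mm or tipped (distance of glass from where it was at the start of the episode above 0.03 m or angle between glass's own z axis and vertical above 0.3 rad).
It fails at once if the dish was moved more than 30 mm (distance of dish from where it was at the start of the episode above 0.03 m).
It fails at once if the rack was moved more than 30 mm or tipped (distance of rack from where it was at the start of the episode above 0.03 m or angle between rack's own z axis and vertical above 0.3 rad).
It also fails if it takes over 61 s, if anything falls off the work surface, if the arm or the gripper's body presses on something with over 40 N, if the wrist force passes 120 N, or if a joint passes its speed limit or range.

## Robot

A 7-joint arm with a two-finger parallel gripper is mounted at the origin on the work surface. World frame = base frame: x ahead of the robot, y to its left, z up, the work surface at z = 0. Lengths are in mm, angles in degrees, forces in N, time in s.
With the tool pointing down it reaches from about 400 to 875 mm from the base axis. Payload 19.3 kg.
Tool frame: the origin (TCP) lies at the very end of the fingers, on their centre line; the grasp point (between the pads) lies 19 mm behind it (r.hold_point_z is the distance from the TCP to the grasp point, in mm); z points along the fingers, y is the line along which they close (so a half turn about z gives the same grasp; the last joint's range is limited). The gripper opens to 85 mm and grips with 20 to 120 N. Pads are 22 mm wide; open, the fingers measure 114 mm over their backs; the gripper's body (76 mm by 85 mm) begins 54 mm behind the grasp point. The pads swing forward as they close: fully open they stand 13 mm farther back than shut.
Start: joints at [66.452, 29.874, -2.08, 91.645, 1.215, 58.505, -6.463], TCP at [208.873, -589.056, 231.291] pointing down, gripper open.
Joint ranges: [-166.77, 166.77], [-17.47, 122.26], [-85.68, 81.53], [9.62, 139.38], [-72.42, 252.41], [9.2, 110.78], [-144.41, 144.41]. Speed limits (degrees/s): [108.29, 108.29, 136.94, 136.94, 172.46, 172.46, 172.46].

## Interface

Orientations are given as [roll, pitch, yaw] about the fixed x, y, z axes, in that order (R = Rz(yaw) Ry(pitch) Rx(roll)).
In Python, from bench import r gives the robot as it stands. The module is installed in compiled form; this text tells all that it offers.
- The arm moves only by the shell command python3 -m handwheel 'ROWS'. ROWS is a JSON object of lists of equal length, an entry for each row: "rotation": the turn, a rotation vector about the tool's x, y, z in rad, a list of three; "linear": the shift along the tool's x, y, z in cm, a list of three; "hand": the finger opening in cm, from 0 to 8.54. A call has 1 to 8 rows; each row is the pose to reach, as a shift and turn from the pose commanded when the call began, along the tool's axes at that moment; what a row does not reach only later rows make up. A row lasts 1/10 s, in which the tool goes at most 50 mm and 8.59 degrees, less where a joint would pass 70% of its speed; a pose out of reach is approached as far as the arm can. A call with a gripper value outside its range is refused whole. The fingers move at their own pace and stop on an object; the grip force is fixed at half the most. Time passes only in rows, so rows that repeat a pose let the fingers close. It gives the time, the measured TCP pose, the force, the opening and the grip force at its end, in the units of the state.
- r.get_obs(): the state, without advancing time (a new reading comes with each control period).
- r.capture(name): name is "scene" or "side" or "wrist"; returns (picture, depth): 400x640x3 uint8, blue, green, red; 400x640 float32, mm along the optical axis (not along the pixel's ray), 0 where there is no reading.
- r.get_calibration(name): a dict with "fov_y" (degrees; the focal length in pixels is half the picture's height over the tangent of half this angle, whatever the lens; pixels are square), "cx", "cy" (the principal point, pixels), "T" (4x4, takes a point from camera to world coordinates). Camera axes: x right, y up, looking along -z (the intrinsics and any distortion apply to the point x, -y, -z); pixel columns grow to the right and rows downward; lengths in mm; the calibration is good to about 2 mm. A picture is of the moment at which its call begins: read the wrist's pose just before it. get_calibration takes no time and is no camera call; for the wrist camera it gives the pose at the moment of the call.
- r.close_job(): hands the job in; it is judged then, once.
Trained networks look in the newest picture that a camera, given by its name, has taken for a name from the list of things; names that differ only in an ending like _2 or _b are one class to them, and where a whole thing is asked for, a point or a joint stands for the part that bears it (a point fixed in the world has none). Each returns a list of dicts, best first, with "score" (0 to 1); they miss things now and then, are a little off and sometimes report something else, mostly with a low value. They report only what shows in the picture. A call takes as long as a camera call.
- r.outline_of(camera, query): "pixels" (400x640 bool, what is visible of it) and "rect" ([left, top, right, bottom] in pixels, round what is visible of it).
The state is a dict: "clock": time; "joint_pos": joint angles; "dq": joint speeds; "joint_efforts": joint torques, N m; "tcp_pos": TCP position; "tool_rot": TCP orientation; "contact_force": force on the tool from outside, world axes, zero at the start; "wrist_torque": the same for the moment, N m; "grip_width": opening from 0.0 (shut) to 1.0 (fully open); "gripper_force": force on a finger pad.
Only numpy, scipy, OpenCV 4.12 (cv2) and the standard library are available. Lean on these libraries where they do the work, as an engineer would, in place of code of your own. Each camera call takes 0.05 s, during which the arm holds its last target. There are 200 camera calls.

## Working session

There is one attempt and no reset: what is moved stays moved. The work goes in short steps, Python scripts to look and compute and a shell command to move; the robot and the scene stay as the last step left them, time stands still between calls to the robot, and variables do not carry over. Pictures are saved under pics/ and viewed, at most 11 in all, crops included, and the job is handed in when it is done.

```bash
ls; mkdir -p pics
cat > h.py <<'E'
import numpy as np, cv2
from bench import r
def pts(cam,mask,depth,cal):
    v,u=np.nonzero(mask&(depth>0)); d=depth[v,u]
    f=200/np.tan(np.radians(cal['fov_y']/2))
    P=np.c_[(u-cal['cx'])/f*d,-(v-cal['cy'])/f*d,-d,np.ones(len(d))]
    return (P@np.array(cal['T']).T)[:,:3]
E
python3 - <<'E'
from h import *
o=r.get_obs(); print(o['clock'],o['tcp_pos'],o['tool_rot'],o['grip_width'],r.hold_point_z)
ims=[]
for c in ['scene','side']:
    cal=r.get_calibration(c); print(c,{k:(v if k!='T' else np.round(v,3).tolist()) for k,v in cal.items()})
    im,d=r.capture(c); cv2.imwrite(f'pics/{c}0.png',im)
    for n in ['jar','cap_rib','beaker_mid','stand','bottle','glass','dish','rack']:
        for q in r.outline_of(c,n)[:1]:
            if q['score']<.3: print(n,'low',q['score']);continue
            P=pts(c,q['pixels'],d,cal)
            print(n,round(q['score'],2),np.round(q['rect']),len(P),np.round(np.percentile(P,[2,50,98],axis=0)).tolist() if len(P) else '')
            np.save(f'/tmp/{c}_{n}.npy',P)
E
```

```text
pics
0.0 [ 208.7631235  -588.75516707  230.72237149] [-1.79935148e+02  4.79574103e-03  1.95277298e+01] 1.001315851693116 18.700000000000003
scene {'fov_y': 50.137464533207435, 'cx': 317.83396640375474, 'cy': 198.14176558460386, 'T': [[0.318, -0.816, 0.483, 1084.825], [0.948, 0.269, -0.17, -233.956], [0.009, 0.512, 0.859, 1073.26], [0.0, 0.0, 0.0, 1.0]]}
jar 0.81 [271. 188. 333. 245.] 1584 [[463.0, -147.0, 3.0], [553.0, -95.0, 32.0], [594.0, -19.0, 89.0]]
cap_rib 0.59 [218. 224. 240. 250.] 400 [[506.0, -319.0, 6.0], [540.0, -295.0, 36.0], [557.0, -270.0, 61.0]]
beaker_mid 0.76 [276. 175. 312. 205.] 685 [[478.0, -121.0, 94.0], [529.0, -88.0, 158.0], [545.0, -57.0, 165.0]]
stand 0.72 [391. 125. 433. 210.] 1453 [[467.0, 191.0, -3.0], [564.0, 238.0, 11.0], [609.0, 329.0, 218.0]]
bottle 0.93 [298. 270. 328. 306.] 668 [[732.0, -155.0, 8.0], [765.0, -131.0, 88.0], [782.0, -102.0, 131.0]]
glass 0.64 [369. 260. 392. 294.] 692 [[751.0, 6.0, 3.0], [772.0, 41.0, 51.0], [810.0, 65.0, 86.0]]
dish 0.88 [202. 172. 230. 196.] 533 [[303.0, -334.0, 9.0], [344.0, -298.0, 15.0], [380.0, -262.0, 19.0]]
rac
[... 468 characters left out ...]
 -324.0, 2.0], [522.0, -308.0, 36.0], [547.0, -275.0, 62.0]]
beaker_mid 0.98 [298. 194. 324. 238.] 770 [[473.0, -125.0, 91.0], [509.0, -103.0, 153.0], [538.0, -62.0, 165.0]]
stand 0.85 [266. 102. 315. 172.] 1080 [[483.0, 188.0, -2.0], [557.0, 237.0, 12.0], [605.0, 516.0, 217.0]]
bottle 0.67 [387. 206. 413. 250.] 810 [[719.0, -156.0, -0.0], [738.0, -142.0, 76.0], [772.0, -109.0, 131.0]]
glass 0.64 [374. 171. 401. 200.] 616 [[746.0, 5.0, 4.0], [773.0, 27.0, 58.0], [805.0, 66.0, 86.0]]
dish 0.82 [242. 317. 277. 356.] 1119 [[301.0, -340.0, 6.0], [338.0, -304.0, 16.0], [375.0, -263.0, 19.0]]
rack 0.85 [391. 293. 450. 388.] 3445 [[646.0, -508.0, 1.0], [666.0, -427.0, 63.0], [709.0, -322.0, 109.0]]
```

Run:
```python
from h import *
a=cv2.imread('pics/scene0.png')[110:340,140:450]; b=cv2.imread('pics/side0.png')[80:380,220:470]
a=cv2.resize(a,None,fx=1.3,fy=1.3*1); a=cv2.resize(cv2.imread('pics/scene0.png')[110:310,190:445],(510,400),interpolation=3)
b=cv2.resize(cv2.imread('pics/side0.png')[90:330,250:420],(283,400),interpolation=3)
cv2.imwrite('pics/c0.png',np.hstack([a,b]))
for n in ['jar','cap_rib','beaker_mid','stand']:
  for c in ['scene','side']:
    P=np.load(f'/tmp/{c}_{n}.npy'); z=P[:,2]
    def L(lo,hi,s):
        Q=P[(z>lo)&(z<hi)][:,:2].astype(np.float32)
        if len(Q)<8: print(n,c,s,len(Q));return
        rc=cv2.minAreaRect(Q); cc,rad=cv2.minEnclosingCircle(Q)
        print(n,c,s,len(Q),'mean',Q.mean(0).round(1),'rect',np.round(rc[0],1),np.round(rc[1],1),round(rc[2],1),'circ',np.round(cc,1),round(rad,1))
    if n=='jar': L(60,75,'jawtops');L(4,11,'plate');L(85,92,'shoulder')
    if n=='cap_rib': L(57,65,'ribtop');L(33,39,'top')
    if n=='beaker_mid': L(159,170,'top');L(90,157,'rest')
    if n=='stand': L(195,210,'prong');L(211,222,'tip'); L(224,240,'posttop');L(9,15,'plate')
```

```text
jar scene jawtops 223 mean [549.9 -81.8] rect [523.5 -91.3] [128.5  68.4] 39.9 circ [516.9 -83.4] 64.3
jar scene plate 578 mean [543.8 -92.2] rect [516.3 -83. ] [151.8 110.4] 19.6 circ [517.2 -83.8] 91.0
jar scene shoulder 239 mean [531.3 -88.6] rect [526.6 -85.8] [86.9 69.3] 77.5 circ [517.1 -83.2] 44.5
jar side jawtops 280 mean [ 502.  -102.4] rect [516.1 -95.2] [122.4  64.8] 17.8 circ [511.6 -85.3] 63.0
jar side plate 620 mean [ 504.1 -113.4] rect [513.  -84.6] [150.  110.7] 18.9 circ [513.  -84.7] 88.3
jar side shoulder 213 mean [ 520.4 -104.9] rect [511.9 -93.8] [66.8 85.7] 84.1 circ [512.8 -84.1] 44.2
cap_rib scene ribtop 69 mean [ 530.6 -294.9] rect [ 529.9 -295.4] [44.4 14.4] 55.0 circ [ 530.4 -295.6] 22.4
cap_rib scene top 157 mean [ 535.1 -295.4] rect [ 531.3 -293.7] [49.9 53.6] 52.8 circ [ 530.1 -296.4] 28.4
cap_rib side ribtop 97 mean [ 523.8 -299.5] rect [ 524.  -299.1] [39.4 13.8] 56.8 circ [ 522.5 -298.3] 20.0
cap_rib side top 239 mean [ 524.1 -300.8] rect [ 524.5 -299.1] [48.7 53.6] 45.3 circ [ 525.9 -297. ] 27.4
beaker_mid scene top 326 mean [517.7 -83.4] rect [517.4
[... 476 characters left out ...]
d scene tip 22 mean [550.7 241. ] rect [523.1 246.2] [ 14.2 109.6] 79.1 circ [523.8 249.6] 54.8
stand scene posttop 25 mean [566.3 238.2] rect [566.5 239.5] [12.  10.3] 85.0 circ [565.3 239.4] 6.5
stand scene plate 727 mean [559.9 238.9] rect [556.6 240.8] [ 99.9 100.4] 76.3 circ [556.5 241. ] 69.3
stand side prong 133 mean [526.2 245.9] rect [519.4 251.4] [ 21.  106.8] 72.5 circ [518.4 247.9] 53.5
stand side tip 19 mean [541.3 240.7] rect [516.4 245.1] [ 10.9 103.3] 77.4 circ [517.5 249.8] 51.6
stand side posttop 14 mean [560.6 236.9] rect [560.4 237.1] [4.7 9.5] 64.0 circ [560.8 237.8] 5.0
stand side plate 553 mean [550.3 238.3] rect [550.6 241.7] [103.4  96.8] 76.2 circ [550.9 242.3] 67.8
```

View pics/c0.png

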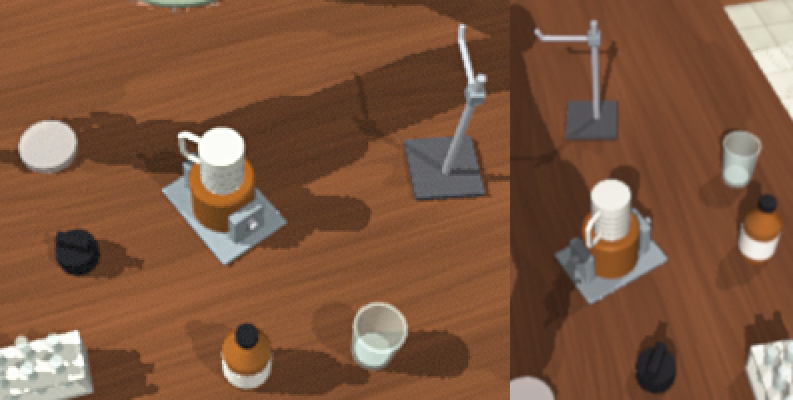

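```bash
cat >> h.py <<'E'
def go(p,yaw,tool_rot=None):
    """print linear cm / rotation for target tcp p (mm), pointing down with yaw (deg)"""
    from scipy.spatial.transform import Rotation as R
    o=r.get_obs(); A=R.from_euler('xyz',o['tool_rot'],degrees=True)
    B=R.from_euler('xyz',[180,0,yaw],degrees=True)
    print('lin',np.round(A.inv().apply(np.array(p)-o['tcp_pos'])/10,2).tolist(),'rot',np.round((A.inv()*B).as_rotvec(),3).tolist(),
      'dist',round(np.linalg.norm(np.array(p)-o['tcp_pos'])),'t',round(o['clock'],2))
E
python3 - <<'E'
from h import *
for c,ctr in [('scene',(516.8,-83.4)),('side',(512.8,-84.4))]:
    P=np.load(f'/tmp/{c}_beaker_mid.npy'); d=P[:,:2]-ctr; R=np.hypot(*d.T); a=np.degrees(np.arctan2(d[:,1],d[:,0]))
    m=(R>36)&(R<66)&(P[:,2]>91); print(c,m.sum(),'ang',np.percentile(a[m],[10,50,90]).round(1),'R',R[m].max().round(1))
    S=np.load(f'/tmp/{c}_stand.npy'); z=S[:,2]
    pc={'scene':(565.8,239.2),'side':(560.5,237.5)}[c]
    d=S[:,:2]-pc; R=np.hypot(*d.T); m=(z>188)&(z<222)&(R>25)&(R<115)
    a=np.degrees(np.arctan2(d[m,1],d[m,0]))%360; print('prong',m.sum(),np.percentile(a,[10,50,90]).round(1),R[m].max().round(1), S[m][R[m]>92].mean(0).round(1))
go([515,-84,330],55)
E
```

```text
scene 34 ang [-138.2 -135.9 -134.3] R 60.8
prong 77 [163.9 166.4 169.3] 98.2 [473.3 261.2 208.5]
side 54 ang [-138.3 -135.2 -133.2] R 62.1
prong 80 [160.6 164.7 167.7] 96.9 [468.6 261.2 211.9]
lin [45.73, -37.37, -9.87] rot [0.0, -0.0, -0.619] dist 599 t 0.9
```

```bash
python3 -m handwheel '{"rotation":[[0,0,-0.06],[0,0,-0.12],[0,0,-0.22],[0,0,-0.33],[0,0,-0.436],[0,0,-0.436],[0,0,-0.436],[0,0,-0.436]],"linear":[[3.8,-3.1,-3],[7.6,-6.2,-6],[11.4,-9.3,-8],[15.2,-12.5,-9],[19,-15.6,-9.9],[22.8,-18.7,-9.9],[26.7,-21.8,-9.9],[30.5,-24.9,-9.9]],"hand":[8.5,8.5,8.5,8.5,8.5,8.5,8.5,8.5]}'; python3 -c "
from h import *
print(r.get_obs()['joint_pos']);go([515,-84,300],44.5)"
```

```text
clock: 1.7
tcp_pos: [405.7, -264.0, 330.7]
tool_rot: [179.9, -0.0, 44.5]
contact_force: [1.1, -0.6, 0.8]
grip_width: 0.995
gripper_force: 0.0
[ 40.69538875  11.67558615 -17.36017302 103.95251207   3.84473636
  64.88282692 -23.46805778]
lin [20.41, -5.18, 3.07] rot [0.001, -0.0, -0.0] dist 213 t 1.7
```

```bash
python3 -m handwheel '{"rotation":[[0,0,0],[0,0,0],[0,0,0],[0,0,0],[0,0,0],[0,0,0]],"linear":[[4.7,-1.2,0.7],[9.4,-2.4,1.4],[14,-3.6,2.1],[20.4,-5.2,3.1],[20.4,-5.2,3.1],[20.4,-5.2,3.1]],"hand":[8.5,8.5,8.5,8.5,8.5,8.5]}'
python3 - <<'E'
from h import *
cal=r.get_calibration('wrist'); im,d=r.capture('wrist'); cv2.imwrite('pics/w1.png',im)
for n in ['beaker_mid','jar']:
    for q in r.outline_of('wrist',n)[:1]:
        P=pts('wrist',q['pixels'],d,cal); print(n,q['score'],q['rect'],len(P)); z=P[:,2]
        np.save(f'/tmp/w_{n}.npy',P)
        for lo,hi in ([(155,170),(92,155)] if n[0]=='b' else [(82,94),(60,76),(4,12)]):
            Q=P[(z>lo)&(z<hi)][:,:2].astype(np.float32)
            if len(Q)>20: print(lo,len(Q),cv2.minAreaRect(Q),cv2.minEnclosingCircle(Q))
P=np.load('/tmp/w_beaker_mid.npy'); Q=P[P[:,2]>155]; ctr=cv2.minEnclosingCircle(Q[:,:2].astype(np.float32))[0]
dd=P[:,:2]-ctr; R=np.hypot(*dd.T); m=(R>36)&(R<67)&(P[:,2]>95); print(m.sum(),np.percentile(np.degrees(np.arctan2(dd[m,1],dd[m,0])),[10,50,90]),R[m].max())
E
```

```text
clock: 2.3
tcp_pos: [514.9, -82.9, 298.7]
tool_rot: [-179.9, -0.0, 44.7]
contact_force: [-0.6, -0.9, 0.3]
grip_width: 0.993
gripper_force: 0.0
beaker_mid 0.72 [286.4, 148.3, 344.1, 239.6] 3245
155 2793 ((512.1922607421875, -91.50489807128906), (76.559326171875, 56.04156494140625), 72.09967803955078) ((505.6891784667969, -91.2640380859375), 41.22591781616211)
92 446 ((498.80755615234375, -85.3961181640625), (89.64459228515625, 50.14534378051758), 25.431922912597656) ((502.1199645996094, -93.7562255859375), 46.004947662353516)
jar 0.82 [262.5, 94.9, 372.4, 217.3] 4875
82 1510 ((520.3602905273438, -74.12501525878906), (67.6349868774414, 88.77311706542969), 48.48813247680664) ((513.5966186523438, -82.25653839111328), 44.90100860595703)
60 708 ((512.4732666015625, -66.69774627685547), (125.86534118652344, 57.10148239135742), 6.547524452209473) ((514.1184692382812, -81.92980194091797), 63.47040557861328)
4 2369 ((513.4256591796875, -82.17269134521484), (149.2882843017578, 109.63461303710938), 19.24034881591797) ((513.5018310546875, -82.10555267333984), 91.02490234375)
708 [ 7.11679689 42.10993126 72.0748839 ] 50.33243418578044
```

View pics/w1.png

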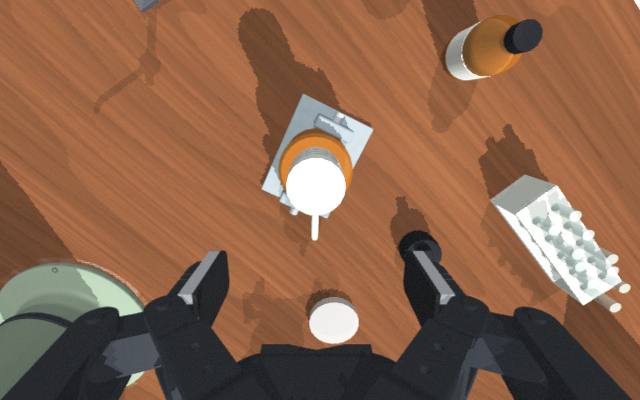

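```bash
python3 -m handwheel '{"rotation":[[0,0,0],[0,0,0],[0,0,0],[0,0,0],[0,0,0],[0,0,0],[0,0,0],[0,0,0]],"linear":[[0,0,4.8],[0,0,9.6],[0,0,14],[0,0,17],[0,0,18.2],[0,0,18.2],[0,0,18.2],[0,0,18.2]],"hand":[8.5,8.5,8.5,8.5,8.5,7,5,4]}' && python3 -m handwheel '{"rotation":[[0,0,0],[0,0,0],[0,0,0],[0,0,0]],"linear":[[0,0,0],[0,0,0],[0,0,0],[0,0,0]],"hand":[4,4,4,4]}'
```

```text
clock: 3.25
tcp_pos: [514.4, -85.8, 119.0]
tool_rot: [179.9, -0.0, 44.5]
contact_force: [-3.5, 2.3, 1.4]
grip_width: 0.675
gripper_force: 64.4
clock: 3.65
tcp_pos: [514.4, -85.8, 118.9]
tool_rot: [179.9, -0.0, 44.5]
contact_force: [-5.7, 2.6, 10.8]
grip_width: 0.671
gripper_force: 65.3
```

```bash
python3 -m handwheel '{"rotation":[[0,0,0],[0,0,0],[0,0,0],[0,0,0]],"linear":[[0,0,-4],[0,0,-8],[0,0,-12],[0,0,-15.2]],"hand":[4,4,4,4]}'; python3 -c "
from h import *
go([451,310,272],76)"
```

```text
clock: 4.05
tcp_pos: [514.5, -85.8, 273.0]
tool_rot: [179.8, -0.1, 44.5]
contact_force: [0.3, 0.1, -2.2]
grip_width: 0.675
gripper_force: 64.8
lin [23.21, -32.68, 0.05] rot [0.004, -0.001, -0.55] dist 401 t 4.05
```

```bash
python3 -m handwheel '{"rotation":[[0,0,0],[0,0,-0.08],[0,0,-0.16],[0,0,-0.25],[0,0,-0.33],[0,0,-0.42],[0,0,-0.5],[0,0,-0.55]],"linear":[[2.3,-3.2,0],[4.9,-6.9,0],[7.6,-10.7,0],[10.2,-14.4,0],[12.9,-18.1,0],[15.5,-21.8,0],[18,-25.3,0],[19.8,-27.9,0]],"hand":[4,4,4,4,4,4,4,4]}'
python3 - <<'E'
from h import *
go([451,310,272],76)
cal=r.get_calibration('wrist'); im,d=r.capture('wrist'); cv2.imwrite('pics/w2.png',im)
for n in ['beaker_mid','stand']:
    for q in r.outline_of('wrist',n)[:1]:
        P=pts('wrist',q['pixels'],d,cal); print(n,q['score'],q['rect'],len(P)); z=P[:,2]; np.save(f'/tmp/w_{n}.npy',P)
        print(np.percentile(P,[2,50,98],axis=0).round(1).tolist())
        for lo,hi in [(9,15),(190,208),(209,222),(224,240)]:
            Q=P[(z>lo)&(z<hi)][:,:2].astype(np.float32)
            if len(Q)>8: print(lo,len(Q),cv2.minAreaRect(Q),Q.mean(0))
E
```

```text
clock: 4.85
tcp_pos: [459.2, 254.8, 270.8]
tool_rot: [179.9, -0.1, 76.3]
contact_force: [0.8, -0.7, -1.3]
grip_width: 0.674
gripper_force: 65.1
lin [5.17, -2.1, -0.12] rot [0.002, -0.002, 0.005] dist 56 t 4.85
beaker_mid 0.7 [245.3, 182.1, 388.8, 349.4] 18528
[[435.5, 238.0, 255.5], [462.5, 268.0, 315.2], [485.9, 285.6, 316.5]]
stand 0.85 [343.8, 118.7, 487.2, 220.1] 8241
[[495.7, 195.2, 11.0], [554.3, 246.0, 13.3], [602.5, 292.4, 234.1]]
9 5116 ((553.2459716796875, 243.34701538085938), (97.8250961303711, 100.09619903564453), 76.27626037597656) [551.36017 246.8969 ]
190 1319 ((527.4794921875, 247.08090209960938), (19.067028045654297, 90.82361602783203), 80.83484649658203) [527.5022  250.80199]
209 595 ((562.4996337890625, 240.66595458984375), (19.619985580444336, 21.816133499145508), 76.21741485595703) [560.086   243.11226]
224 387 ((561.9623413085938, 240.7444305419922), (11.521748542785645, 10.57591438293457), 75.65726470947266) [561.2442  241.60231]
```

View pics/w2.png

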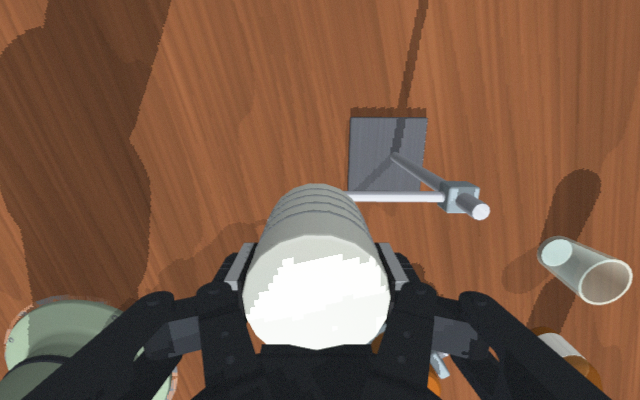

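```bash
python3 -m handwheel '{"rotation":[[0,0,0.003],[0,0,0.005],[0,0,0.005],[0,0,0.005],[0,0,0.005]],"linear":[[3,-1.2,0],[5.3,-2.1,0],[5.3,-2.1,4],[5.3,-2.1,7.1],[5.3,-2.1,7.1]],"hand":[4,4,4,4,4]}'
python3 - <<'E'
from h import *
go([451,311,200],76.2)
ims=[]
for c in ['scene','side']:
    im,d=r.capture(c)
    q=r.outline_of(c,'beaker_mid')[0]; P=pts(c,q['pixels'],d,r.get_calibration(c)); l,t,a,b=map(int,q['rect']); print(c,q['score'],q['rect'],np.percentile(P,[2,50,98],axis=0).round(1).tolist())
    x,y=(l+a)//2,(t+b)//2; ims.append(cv2.resize(im[max(y-55,0):max(y-55,0)+110,x-50:x+50],(400,440),interpolation=3))
cv2.imwrite('pics/p3.png',np.hstack(ims))
E
```

```text
clock: 5.5
tcp_pos: [451.5, 306.6, 196.0]
tool_rot: [-179.9, 0.2, 75.7]
contact_force: [-0.3, -0.7, -0.9]
grip_width: 0.672
gripper_force: 64.9
lin [0.42, -0.16, -0.4] rot [-0.002, 0.004, -0.01] dist 6 t 5.5
scene 0.89 [407.4, 104.7, 441.8, 135.8] [[432.0, 249.9, 164.4], [462.4, 285.6, 216.2], [482.7, 318.7, 241.4]]
side 0.93 [248.9, 83.8, 268.7, 122.9] [[424.6, 249.5, -0.2], [449.6, 289.3, 222.9], [478.1, 555.8, 245.5]]
```

View pics/p3.png

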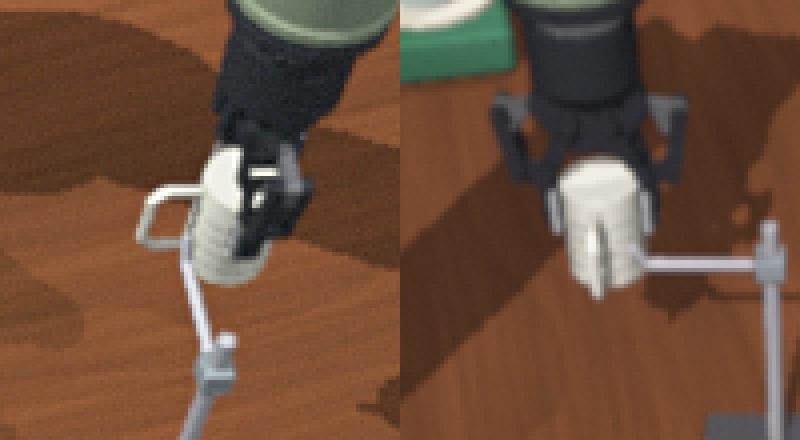

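```bash
python3 -m handwheel '{"rotation":[[0,0,0],[0,0,0],[0,0,0],[0,0,0],[0,0,0],[0,0,0]],"linear":[[0.1,0.2,-0.3],[0.1,1.7,-0.3],[0.1,3.2,-0.3],[0.1,5.2,-0.3],[0.1,7.3,-0.3],[0.1,7.3,-0.3]],"hand":[4,4,4,4,4,4]}'
python3 - <<'E'
from h import *
ims=[]
for c in ['scene','side']:
    im,d=r.capture(c)
    q=r.outline_of(c,'beaker_mid')[0]; l,t,a,b=map(int,q['rect']); print(q['score'])
    x,y=(l+a)//2,(t+b)//2; ims.append(cv2.resize(im[max(y-55,0):max(y-55,0)+110,x-50:x+50],(400,440),interpolation=3))
cv2.imwrite('pics/p4.png',np.hstack(ims))
E
```

```text
clock: 6.3
tcp_pos: [526.6, 289.6, 201.0]
tool_rot: [180.0, 0.0, 75.5]
contact_force: [-1.1, 0.1, -0.8]
grip_width: 0.671
gripper_force: 64.9
0.74
0.56
```

View pics/p4.png

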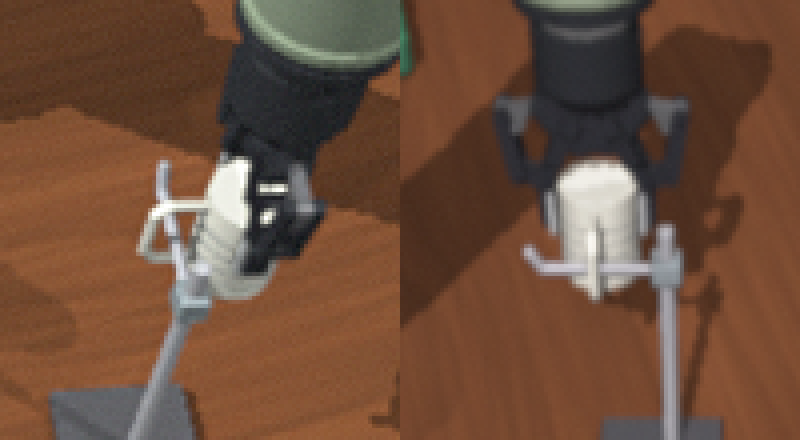

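```bash
python3 -m handwheel '{"rotation":[[0,-0.14,0],[0,-0.28,0],[0,-0.42,0],[0,-0.56,0],[0,-0.7,0],[0,-0.7,0],[0,-0.7,0]],"linear":[[-0.14,0,0.61],[-0.4,0,1.18],[-0.7,0,1.71],[-1.0,0,2.19],[-1.46,0,2.6],[-1.46,0,2.6],[-1.46,0,2.6]],"hand":[4,4,4,4,4,4,4]}'
```

```text
clock: 7.2
tcp_pos: [519.2, 278.2, 174.7]
tool_rot: [-179.9, 40.0, 75.8]
contact_force: [0.2, -0.5, -0.7]
grip_width: 0.675
gripper_force: 64.9
```

```bash
python3 -m handwheel '{"rotation":[[0,0,0],[0,0,0],[0,0,0],[0,0,0]],"linear":[[0.4,0,0.46],[0.77,0,0.92],[1.16,0,1.38],[1.16,0,1.38]],"hand":[4,4,4,4]}'; python3 -m handwheel '{"rotation":[[0,0,0],[0,0,0],[0,0,0]],"linear":[[0.13,0,0.15],[0.26,0,0.3],[0.26,0,0.3]],"hand":[4,4,4]}'
```

```text
clock: 7.6
tcp_pos: [519.5, 276.8, 156.8]
tool_rot: [-180.0, 40.1, 75.7]
contact_force: [-0.4, 0.2, -1.1]
grip_width: 0.673
gripper_force: 65.0
clock: 7.9
tcp_pos: [519.5, 277.5, 153.1]
tool_rot: [-180.0, 40.1, 75.7]
contact_force: [0.3, -0.5, -2.2]
grip_width: 0.673
gripper_force: 65.0
```

```bash
python3 -m handwheel '{"rotation":[[0,0,0],[0,0,0],[0,0,0]],"linear":[[0.13,0,0.15],[0.26,0,0.3],[0.26,0,0.3]],"hand":[4,4,4]}'; python3 -m handwheel '{"rotation":[[0,0,0],[0,0,0],[0,0,0]],"linear":[[0.13,0,0.15],[0.26,0,0.3],[0.26,0,0.3]],"hand":[4,4,4]}'
```

```text
clock: 8.2
tcp_pos: [519.7, 276.5, 150.5]
tool_rot: [179.9, 40.3, 75.6]
contact_force: [-4.0, -7.3, 10.9]
grip_width: 0.672
gripper_force: 65.6
clock: 8.5
tcp_pos: [519.5, 275.3, 147.5]
tool_rot: [179.9, 40.4, 75.6]
contact_force: [-7.7, -13.8, 23.4]
grip_width: 0.671
gripper_force: 66.3
```

```bash
python3 -m handwheel '{"rotation":[[0,0,0],[0,0,0],[0,0,0],[0,0,0],[0,0,0],[0,0,0],[0,0,0]],"linear":[[-0.3,0,-0.35],[-0.3,0,-0.35],[-0.3,0,-0.35],[-0.3,0,-0.35],[-0.3,0,-0.35],[-0.3,0,-0.35],[-0.3,0,-0.35]],"hand":[5,6,7,8,8.4,8.4,8.4]}'
python3 - <<'E'
from h import *
ims=[]
for c in ['scene','side']:
    im,d=r.capture(c)
    q=r.outline_of(c,'beaker_mid')[0]; l,t,a,b=map(int,q['rect']); print(q['score'])
    x,y=(l+a)//2,(t+b)//2; ims.append(cv2.resize(im[max(y-55,0):max(y-55,0)+110,x-50:x+50],(400,440),interpolation=3))
cv2.imwrite('pics/p5.png',np.hstack(ims))
E
```

```text
clock: 9.2
tcp_pos: [519.5, 277.6, 149.8]
tool_rot: [-180.0, 40.1, 75.7]
contact_force: [0.8, -0.7, -0.6]
grip_width: 0.982
gripper_force: 0.0
0.63
0.79
```

View pics/p5.png

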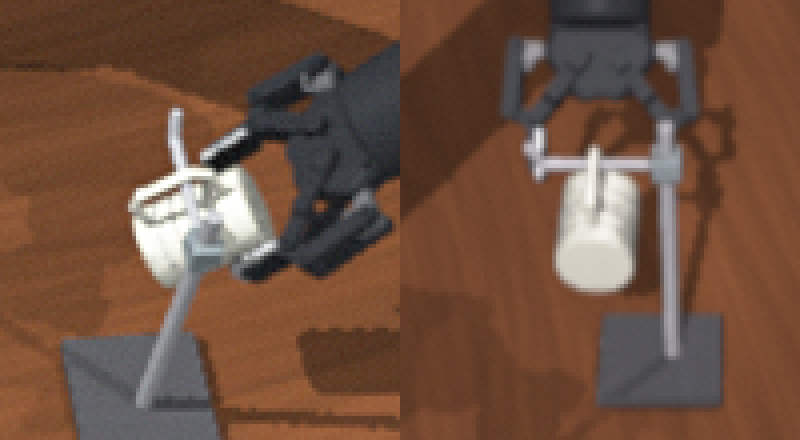

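```bash
python3 -m handwheel '{"rotation":[[0,0,0],[0,0,0],[0,0,0],[0,0.1,0],[0,0.24,0],[0,0.38,0],[0,0.52,0],[0,0.66,0]],"linear":[[0,0,-3],[0,0,-7],[0,0,-11.5],[0,0,-15],[-2,0,-19],[-4,0,-21],[-6,0,-22],[-8,0,-23]],"hand":[8.5,8.5,8.5,8.5,8.5,8.5,8.5,8.5]}';python3 -c "
from h import *
print(r.get_obs()['joint_pos']);go([526,-297,300],55.5)"
```

```text
clock: 10.2
tcp_pos: [540.8, 362.1, 379.2]
tool_rot: [179.9, 1.9, 75.7]
contact_force: [1.4, -0.8, 1.2]
grip_width: 0.995
gripper_force: 0.0
[-20.2358672   29.99198192 -32.41211392  72.85036454  16.62746882
  83.20580476 -65.81093289]
lin [-63.94, 14.79, 10.1] rot [0.008, 0.033, 0.353] dist 664 t 10.2
```

```bash
python3 -m handwheel '{"rotation":[[0.008,0.033,0.05],[0.008,0.033,0.1],[0.008,0.033,0.15],[0.008,0.033,0.2],[0.008,0.033,0.25],[0.008,0.033,0.3],[0.008,0.033,0.353],[0.008,0.033,0.353]],"linear":[[-4.7,1.1,0],[-9.4,2.2,0],[-14.1,3.3,0],[-18.8,4.4,0],[-23.5,5.5,0],[-28.2,6.6,0],[-32.9,7.7,0],[-37.6,8.8,0]],"hand":[8.5,8.5,8.5,8.5,8.5,8.5,8.5,8.5]}' >/dev/null;python3 -c "
from h import *
go([526,-297,260],55.5)"
```

```text
lin [-22.63, 14.8, 13.45] rot [0.001, 0.006, -0.002] dist 302 t 11.0
```

```bash
python3 -m handwheel '{"rotation":[[0,0,0],[0,0.006,0],[0,0.006,0],[0,0.006,0],[0,0.006,0],[0,0.006,0],[0,0.006,0],[0,0.006,0]],"linear":[[-3.6,2.4,1.6],[-7.2,4.8,3.6],[-10.8,7.2,5.6],[-14.4,9.6,7.6],[-18,12,10],[-21,14,12],[-22.6,14.8,13.4],[-22.6,14.8,13.4]],"hand":[8.5,8.5,8.5,8.5,8.5,8.5,8.5,8.5]}' ;python3 - <<'E'
from h import *
cal=r.get_calibration('wrist'); im,d=r.capture('wrist'); cv2.imwrite('pics/w6.png',im)
for n in ['cap_rib']:
    for q in r.outline_of('wrist',n)[:2]:
        P=pts('wrist',q['pixels'],d,cal); print(n,q['score'],q['rect'],len(P)); z=P[:,2]
        for lo,hi in [(57,64),(33,40)]:
            Q=P[(z>lo)&(z<hi)][:,:2].astype(np.float32)
            if len(Q)>8: print(lo,len(Q),cv2.minAreaRect(Q),Q.mean(0),cv2.minEnclosingCircle(Q))
go([526,-297,120],55.5)
E
```

```text
clock: 11.8
tcp_pos: [525.5, -296.9, 257.8]
tool_rot: [-179.8, 0.1, 55.3]
contact_force: [-0.3, 0.4, 0.2]
grip_width: 0.996
gripper_force: 0.0
cap_rib 0.73 [292.8, 137.8, 338.9, 190.4] 1764
57 479 ((527.10693359375, -294.7318420410156), (45.27023696899414, 13.80915355682373), 55.667686462402344) [ 527.67346 -294.46606] ((526.9819946289062, -294.8625183105469), 22.93996238708496)
33 1095 ((527.02392578125, -295.1127014160156), (54.75697326660156, 54.347076416015625), 82.79402923583984) [ 528.06323 -293.42642] ((527.2818603515625, -295.2038269042969), 28.158639907836914)
lin [-0.33, 0.06, 14.01] rot [-0.0, 0.0, 0.0] dist 140 t 11.9
```

View pics/w6.png

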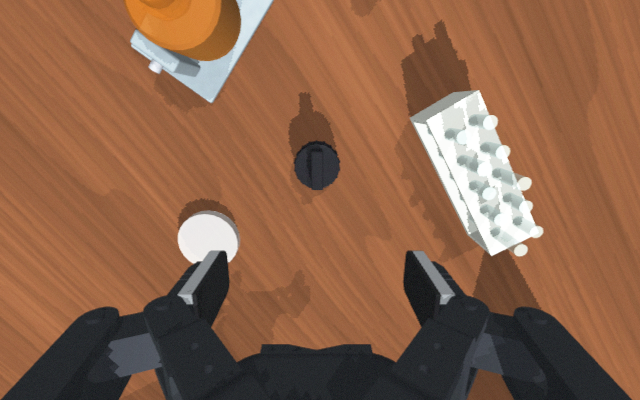

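```bash
python3 -m handwheel '{"rotation":[[0,0,0],[0,0,0],[0,0,0],[0,0,0],[0,0,0],[0,0,0],[0,0,0],[0,0,0]],"linear":[[0.24,0,4.8],[0.24,0,9.6],[0.24,0,14.4],[0.24,0,18.5],[0.24,0,21],[0.24,0,21.7],[0.24,0,21.7],[0.24,0,21.7]],"hand":[8.5,8,7,6,4.5,3.5,2,0.8]}' && python3 -m handwheel '{"rotation":[[0,0,0],[0,0,0],[0,0,0],[0,0,0]],"linear":[[0,0,0],[0,0,0],[0,0,0],[0,0,0]],"hand":[0.8,0.8,0.8,0.8]}'; python3 -m handwheel '{"rotation":[[0,0,0],[0,0,0],[0,0,0],[0,0,0]],"linear":[[0,0,-4],[0,0,-9],[0,0,-13.8],[0,0,-16]],"hand":[0.8,0.8,0.8,0.8]}'; python3 -c "
from h import *
go([514,-82.5,200],49.2)"
```

```text
clock: 12.7
tcp_pos: [529.7, -292.8, 44.8]
tool_rot: [179.9, 0.0, 55.5]
contact_force: [0.4, -0.4, -0.1]
grip_width: 0.142
gripper_force: 61.3
clock: 13.1
tcp_pos: [529.3, -293.1, 44.4]
tool_rot: [179.9, 0.0, 55.5]
contact_force: [-1.9, 1.3, 11.1]
grip_width: 0.147
gripper_force: 63.0
clock: 13.5
tcp_pos: [529.7, -293.4, 208.1]
tool_rot: [179.7, -0.0, 55.5]
contact_force: [-0.6, -0.2, -0.7]
grip_width: 0.148
gripper_force: 61.5
lin [16.49, -13.25, 0.73] rot [0.006, -0.001, 0.11] dist 212 t 13.5
```

```bash
python3 -m handwheel '{"rotation":[[0,0,0],[0,0,0.05],[0,0,0.11],[0,0,0.11],[0,0,0.11],[0,0,0.11],[0,0,0.11]],"linear":[[3.6,-2.9,0],[7.2,-5.8,0],[10.8,-8.7,0],[14,-11.2,0],[16.5,-13.25,0.5],[16.5,-13.25,0.5],[16.5,-13.25,0.5]],"hand":[0.8,0.8,0.8,0.8,0.8,0.8,0.8]}' ;python3 - <<'E'
from h import *
o=r.get_obs(); print(o['tcp_pos'],o['tool_rot'])
cal=r.get_calibration('wrist'); im,d=r.capture('wrist'); cv2.imwrite('pics/w7.png',im)
for n in ['cap_rib','jar']:
    for q in r.outline_of('wrist',n)[:1]:
        P=pts('wrist',q['pixels'],d,cal); print(n,q['score'],q['rect'],len(P)); z=P[:,2]
        print(np.percentile(P,[2,50,98],axis=0).round(1).tolist())
        for lo,hi in ([(82,94),(4,12),(124,133)] if n=='jar' else [(165,188),(190,215)]):
            Q=P[(z>lo)&(z<hi)][:,:2].astype(np.float32)
            if len(Q)>8: print(lo,len(Q),cv2.minAreaRect(Q),Q.mean(0),cv2.minEnclosingCircle(Q))
E
```

```text
clock: 14.2
tcp_pos: [512.9, -81.5, 198.4]
tool_rot: [179.9, 0.0, 49.3]
contact_force: [-0.1, -1.1, -0.4]
grip_width: 0.144
gripper_force: 61.4
[512.87856032 -81.51866741 198.41078517] [1.79936839e+02 2.12142564e-02 4.92727852e+01]
cap_rib 0.76 [266.6, 186.6, 367.7, 315.4] 6434
[[492.8, -101.3, 160.9], [520.2, -72.7, 191.1], [538.0, -57.0, 215.5]]
165 1063 ((518.3939819335938, -75.54517364501953), (34.744972229003906, 57.473445892333984), 48.09810256958008) [525.0437  -67.25907] ((510.6243896484375, -84.30146789550781), 29.130950927734375)
190 4107 ((511.8565368652344, -81.32807922363281), (48.904972076416016, 52.09914016723633), 87.31844329833984) [516.49414  -77.333015] ((510.84185791015625, -83.90245056152344), 27.34166145324707)
jar 0.97 [245.3, 90.4, 392.6, 230.0] 9997
[[439.4, -115.3, 7.3], [539.3, -60.1, 68.8], [590.3, -17.5, 112.6]]
82 3789 ((521.51806640625, -73.38131713867188), (65.69994354248047, 89.18302154541016), 48.54390335083008) [526.00165 -68.48353] ((513.6639404296875, -82.42758178710938), 45.02330017089844)
4 3707 ((513.410400390625, -82.30552673339844), (150.0848388671875, 109.93785095214844), 19.20432472229004) [535.7001  -55.58106] ((514.6791381835938, -82.56768035888672), 90.65956115722656)
124 66 ((523.822509765625, -69.61151885986328), (2.990870714187622, 19.326791763305664), 52.177371978759766) [524.44293 -70.03227] ((522.9054565429688, -70.79278564453125), 9.663494110107422)
```

View pics/w7.png

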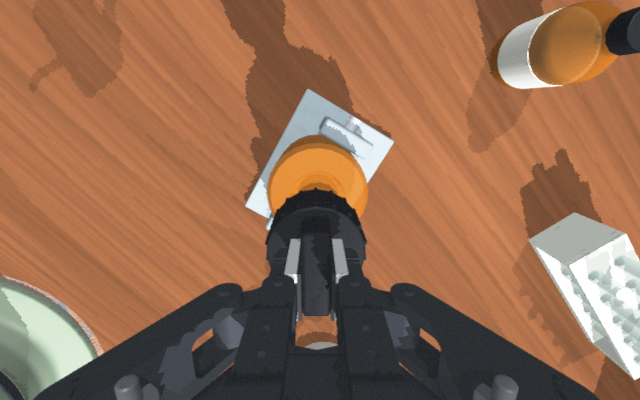

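```bash
python3 -m handwheel '{"rotation":[[0,0,0],[0,0,0],[0,0,0],[0,0,0],[0,0,0]],"linear":[[0.32,0.11,0],[0.32,0.11,1.5],[0.32,0.11,3],[0.32,0.11,4],[0.32,0.11,4]],"hand":[0.8,0.8,0.8,0.8,0.8]}';python3 -m handwheel '{"rotation":[[0,0,0],[0,0,0],[0,0,0]],"linear":[[0,0,0.2],[0,0,0.4],[0,0,0.4]],"hand":[0.8,0.8,0.8]}'
```

```text
clock: 14.85
tcp_pos: [515.2, -80.4, 156.7]
tool_rot: [-179.9, 0.1, 49.2]
contact_force: [-0.3, -0.2, 0.3]
grip_width: 0.148
gripper_force: 61.4
clock: 15.15
tcp_pos: [515.8, -80.2, 154.0]
tool_rot: [180.0, 0.0, 49.2]
contact_force: [-1.0, 0.4, -1.4]
grip_width: 0.149
gripper_force: 61.4
```

```bash
python3 -m handwheel '{"rotation":[[0,0,0],[0,0,0],[0,0,0]],"linear":[[0,0,0.1],[0,0,0.2],[0,0,0.2]],"hand":[0.8,0.8,0.8]}';python3 -m handwheel '{"rotation":[[0,0,0],[0,0,0],[0,0,0]],"linear":[[0,0,0.1],[0,0,0.15],[0,0,0.15]],"hand":[0.8,0.8,0.8]}'
```

```text
clock: 15.45
tcp_pos: [515.9, -80.1, 152.1]
tool_rot: [180.0, 0.0, 49.2]
contact_force: [-0.7, -0.3, 5.3]
grip_width: 0.145
gripper_force: 62.2
clock: 15.75
tcp_pos: [516.3, -80.2, 151.5]
tool_rot: [179.9, -0.0, 49.2]
contact_force: [-5.5, -0.5, 21.5]
grip_width: 0.147
gripper_force: 64.5
```

```bash
python3 -m handwheel '{"rotation":[[0,0,0],[0,0,0],[0,0,0],[0,0,0],[0,0,0]],"linear":[[0,0,-0.15],[0,0,-0.15],[-0.2,0,-0.15],[-0.35,0,-0.15],[-0.35,0,-0.15]],"hand":[1.4,1.8,1.8,1.8,1.8]}';python3 -m handwheel '{"rotation":[[0,0,-0.14],[0,0,-0.28],[0,0,-0.42],[0,0,-0.56],[0,0,-0.7],[0,0,-0.84],[0,0,-0.97],[0,0,-1.05]],"linear":[[0,0,0],[0,0,0],[0,0,0],[0,0,0],[0,0,0],[0,0,0],[0,0,0],[0,0,0]],"hand":[1.8,1.8,1.8,1.8,1.8,1.8,1.8,1.8]}';python3 - <<'E'
from h import *
cal=r.get_calibration('wrist'); im,d=r.capture('wrist'); cv2.imwrite('pics/w8.png',im)
q=r.outline_of('wrist','cap_rib')[0]; P=pts('wrist',q['pixels'],d,cal); print(q['score'],len(P)); z=P[:,2]
h,e=np.histogram(z,bins=np.arange(90,175,3)); print(dict(zip(e[:-1].tolist(),h.tolist())))
t=np.percentile(z,97); Q=P[(z>120)&(z<150)][:,:2].astype(np.float32); print(cv2.minEnclosingCircle(Q))
E
```

```text
clock: 16.25
tcp_pos: [513.2, -83.0, 151.7]
tool_rot: [180.0, 0.0, 49.2]
contact_force: [0.0, 0.2, -0.3]
grip_width: 0.206
gripper_force: 0.0
clock: 17.05
tcp_pos: [513.4, -82.8, 151.8]
tool_rot: [-180.0, 0.0, 109.7]
contact_force: [0.1, -0.1, 0.8]
grip_width: 0.21
gripper_force: 0.8
0.93 6818
{90: 0, 93: 0, 96: 0, 99: 0, 102: 37, 105: 68, 108: 84, 111: 84, 114: 88, 117: 84, 120: 97, 123: 101, 126: 109, 129: 131, 132: 201, 135: 2836, 138: 239, 141: 54, 144: 54, 147: 56, 150: 53, 153: 67, 156: 94, 159: 2177, 162: 83, 165: 0, 168: 0, 171: 0}
((513.59765625, -81.15870666503906), 29.026824951171875)
```

View pics/w8.png

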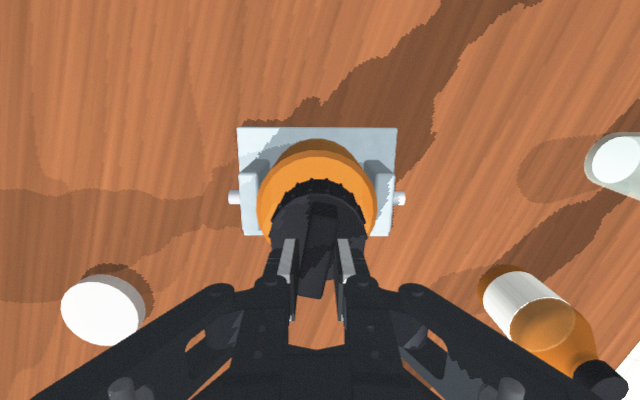

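```bash
python3 -m handwheel '{"rotation":[[0,0,0],[0,0,0.14],[0,0,0.28],[0,0,0.42],[0,0,0.56],[0,0,0.7],[0,0,0.84],[0,0,0.9]],"linear":[[0,0,0.6],[0,0,0.6],[0,0,0.6],[0,0,0.65],[0,0,0.7],[0,0,0.75],[0,0,0.8],[0,0,0.8]],"hand":[1.8,1.8,1.8,1.8,1.8,1.8,1.8,1.8]}';python3 -m handwheel '{"rotation":[[0,0,0.14],[0,0,0.28],[0,0,0.42],[0,0,0.56],[0,0,0.68],[0,0,0.68]],"linear":[[0,0,0],[0,0,0.05],[0,0,0.1],[0,0,0.1],[0,0,0.1],[0,0,0.1]],"hand":[1.8,1.8,1.8,1.8,1.8,1.8]}';python3 -m handwheel '{"rotation":[[0,0,0.05],[0,0,0.1],[0,0,0.14],[0,0,0.14]],"linear":[[0,0,0],[0,0,0],[0,0,0],[0,0,0]],"hand":[1.8,1.8,1.8,1.8]}';python3 - <<'E'
from h import *
print(r.get_obs()['wrist_torque'])
cal=r.get_calibration('wrist'); im,d=r.capture('wrist'); cv2.imwrite('pics/w9.png',im)
q=r.outline_of('wrist','cap_rib')[0]; P=pts('wrist',q['pixels'],d,cal); print(q['score'],len(P)); z=P[:,2]
for lo,hi in [(128,142),(153,163)]:
  m=(z>lo)&(z<hi); Q=P[m][:,:2].astype(np.float32); print(np.median(z[m]),cv2.minAreaRect(Q),cv2.minEnclosingCircle(Q))
E
```

```text
clock: 17.95
tcp_pos: [513.6, -82.7, 143.7]
tool_rot: [179.9, 0.0, 57.3]
contact_force: [-0.7, 0.4, 0.6]
grip_width: 0.21
gripper_force: 0.4
clock: 18.55
tcp_pos: [513.4, -82.6, 142.5]
tool_rot: [179.9, 0.0, 18.6]
contact_force: [0.5, 0.3, -0.0]
grip_width: 0.211
gripper_force: 0.0
clock: 18.95
tcp_pos: [513.4, -82.7, 142.6]
tool_rot: [180.0, 0.0, 10.9]
contact_force: [-0.7, 0.3, 0.8]
grip_width: 0.214
gripper_force: 0.0
[0.01952584 0.04524748 0.00017325]
0.92 7226
134.30083365516828 ((520.1019897460938, -80.11829376220703), (47.12317657470703, 53.617523193359375), 45.238826751708984) ((515.3872680664062, -82.2366943359375), 28.933542251586914)
158.24087183165602 ((512.4647216796875, -76.36307525634766), (46.40914535522461, 27.945384979248047), 21.999977111816406) ((514.9911499023438, -82.32101440429688), 23.427717208862305)
```

View pics/w9.png

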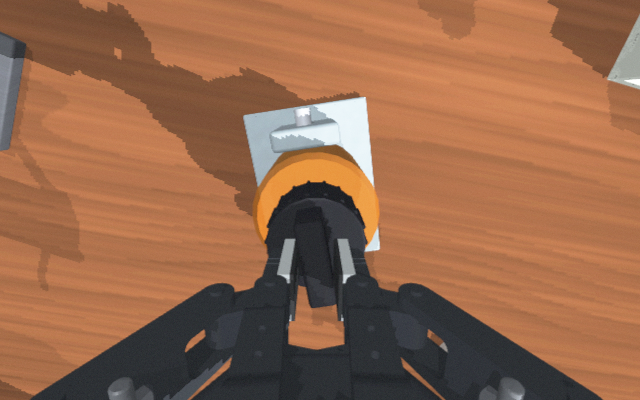

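```bash
for i in 1; do python3 -m handwheel '{"rotation":[[0,0,0.04],[0,0,0.08],[0,0,0.08]],"linear":[[0,0,0],[0,0,0],[0,0,0]],"hand":[1.8,1.8,1.8]}'; python3 -c "
from h import *
print(r.get_obs()['wrist_torque'])"; done; python3 -m handwheel '{"rotation":[[0,0,0.04],[0,0,0.08],[0,0,0.08]],"linear":[[0,0,0],[0,0,0],[0,0,0]],"hand":[1.8,1.8,1.8]}'; python3 -c "
from h import *
print(r.get_obs()['wrist_torque'])
cal=r.get_calibration('wrist'); im,d=r.capture('wrist')
q=r.outline_of('wrist','cap_rib')[0]; P=pts('wrist',q['pixels'],d,cal); z=P[:,2]
for lo,hi in [(128,142),(153,163)]:
  m=(z>lo)&(z<hi); Q=P[m][:,:2].astype(np.float32); print(np.median(z[m]),cv2.minAreaRect(Q),cv2.minEnclosingCircle(Q))
"
```

```text
clock: 19.35
tcp_pos: [513.3, -82.7, 142.7]
tool_rot: [180.0, 0.0, 6.3]
contact_force: [0.1, 0.1, -1.2]
grip_width: 0.207
gripper_force: 6.0
[ 0.01057201 -0.00911227  0.1911822 ]
clock: 19.65
tcp_pos: [513.3, -82.8, 142.7]
tool_rot: [179.9, 0.0, 1.8]
contact_force: [-0.7, -1.4, 0.5]
grip_width: 0.211
gripper_force: 22.2
[-0.19869986  0.17778389  0.74682759]
134.23342407632555 ((519.8795166015625, -80.80286407470703), (48.0217170715332, 54.23933029174805), 36.709983825683594) ((516.1467895507812, -82.09711456298828), 28.95744514465332)
158.21499311814847 ((518.0032348632812, -88.28558349609375), (46.604156494140625, 33.312095642089844), 25.674062728881836) ((515.1484375, -82.53012084960938), 23.459745407104492)
```

```bash
python3 -m handwheel '{"rotation":[[0,0,-0.1],[0,0,-0.18],[0,0,-0.18],[0,0,-0.18],[0,0,-0.18],[0,0,-0.18]],"linear":[[0,0,0],[0,0,0],[0,0,0],[0,0,0],[0,0,0],[0,0,0]],"hand":[1.8,2.5,4,6,7,8]}'; python3 -m handwheel '{"rotation":[[0,0,0],[0,0,0],[0,0,0],[0,0,0],[0,0,0]],"linear":[[0,0,-4],[0,0,-8],[0,0,-12],[0,0,-14],[0,0,-14]],"hand":[8,8,8,8,8]}'
python3 - <<'E'
from h import *
for c in ['wrist','scene','side']:
  cal=r.get_calibration(c); im,d=r.capture(c)
  for n in ['cap_rib','beaker_mid']:
    Qs=r.outline_of(c,n)
    if not Qs: print(c,n,'none'); continue
    P=pts(c,Qs[0]['pixels'],d,cal); z=P[:,2]; print(c,n,round(Qs[0]['score'],2),np.percentile(P,[2,50,98],axis=0).round(1).tolist())
    if n[0]=='c':
      for lo,hi in [(129,139),(153,163)]:
        m=(z>lo)&(z<hi); Q=P[m][:,:2].astype(np.float32)
        if m.sum()>8:
            print(np.median(z[m]),cv2.minAreaRect(Q),cv2.minEnclosingCircle(Q))
  if c=='side': cv2.imwrite('pics/f.png',cv2.resize(im[80:280,230:430],(600,600)))
E
```

```text
clock: 20.35
tcp_pos: [513.4, -82.7, 142.8]
tool_rot: [180.0, 0.0, 11.9]
contact_force: [-0.1, 0.0, 0.8]
grip_width: 0.929
gripper_force: 0.0
clock: 20.85
tcp_pos: [514.5, -82.7, 285.7]
tool_rot: [179.9, -0.2, 11.9]
contact_force: [-0.6, -0.9, -0.3]
grip_width: 0.935
gripper_force: 0.0
wrist cap_rib 0.79 [[492.4, -106.8, 109.7], [519.0, -81.3, 134.6], [541.8, -56.9, 159.2]]
134.18989907977203 ((515.28759765625, -82.03206634521484), (55.32731628417969, 55.78846740722656), 67.7752685546875) ((514.3444213867188, -82.01017761230469), 29.300508499145508)
158.11492591134134 ((514.8350830078125, -82.02976989746094), (45.674766540527344, 14.035433769226074), 19.401033401489258) ((515.1394653320312, -82.89439392089844), 23.292766571044922)
wrist beaker_mid 0.73 [[479.4, 205.6, 115.9], [508.0, 213.2, 134.0], [530.7, 220.9, 147.9]]
scene cap_rib 0.95 [[497.7, -108.5, 100.6], [529.7, -86.3, 132.6], [544.1, -58.3, 158.0]]
132.61429613793717 ((518.5694580078125, -82.36958312988281), (49.401248931884766, 52.56566619873047), 72.87796783447266) ((518.2889404296875, -83.4250259399414), 28.83905601501465)
156.09539624760976 ((517.6361083984375, -81.7844467163086), (43.776771545410156, 15.024911880493164), 18.888532638549805) ((518.6011962890625, -84.60496520996094), 22.35262107849121)
scene beaker_mid 0.63 [[381.7, 206.3, -0.7], [518.6, 232.2, 166.5], [541.0, 348.4, 208.9]]
side cap_rib 0.75 [[477.4, 204.7, 116.9], [503.4, 220.5, 165.2], [527.6, 275.7, 208.1]]
134.8379506363848 ((501.4967041015625, 214.3461456298828), (6.603388786315918, 55.590087890625), 72.73683166503906) ((501.44415283203125, 214.17709350585938), 27.92491912841797)
158.5350785660172 ((504.5151062011719, 239.4973602294922), (67.69557189941406, 44.4974365234375), 79.59934997558594) ((505.8060302734375, 239.88168334960938), 38.84685134887695)
side beaker_mid 0.79 [[477.3, 205.3, 15.0], [503.9, 221.5, 165.2], [529.9, 338.5, 208.3]]
```

View pics/f.png

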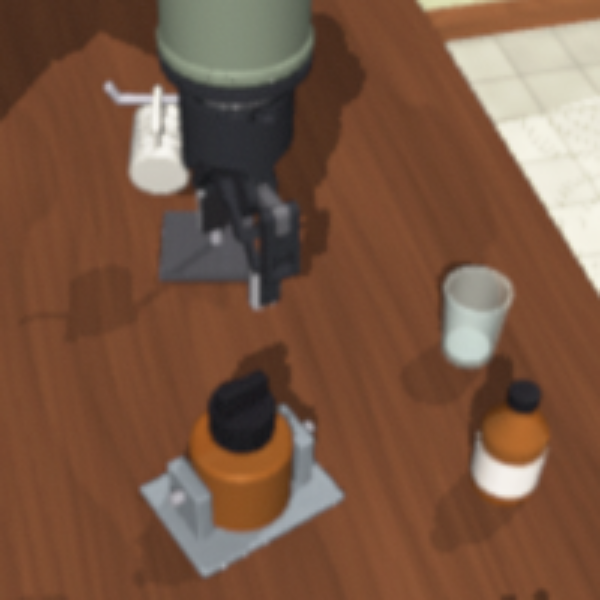

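```bash
python3 -c "
from bench import r
print(r.close_job())"
```

```text
the job is handed in; nothing more can be done
None
```

The job is handed in, with no verdict shown: the beaker hangs by its handle on the hook, and the cap is screwed to its stop and let go, with its rib within about 0.2° of the jaw line and its underside measured at about 98 mm (limit 99.2 mm). It took about 21 s of the 61 s.

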